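Complete a nested battery pack in its V-groove nest

ROBOT

A 6-joint arm with a two-finger parallel gripper is mounted at the origin on a cart in front of the work surface, level with it; the furniture and walls round the work are solid. World frame = base frame: x ahead of the robot, y to its left, z up, the work surface at z = 0. Lengths are in m, angles in rad, forces in N, time in s.
With the tool pointing down it reaches from about 0.425 to 1.125 m from the base axis. Payload 14.9 kg.
Tool frame: the origin (TCP) lies at the very end of the fingers, on their centre line; the grasp point (between the pads) lies 19 mm behind it; x points along the fingers, z is the direction in which the jaws open and shut, and the axes are right-handed (so a half turn about x gives the same grasp; the last joint's range is limited). The gripper opens to 91 mm and grips with 3 to 60 N. Pads are 32 mm wide; open, the fingers measure 118 mm over their backs; the gripper's body (76 mm by 178 mm) begins 60 mm behind the grasp point.
Start: joints at [-1.243, 0.379, 1.734, -0, 1.028, -0.033], TCP at [0.247, -0.655, 0.214] pointing down, gripper open.
Joint ranges: [-2.77, 2.77], [-0.74, 2.19], [0, 2.66], [-1.06, 4.2], [0.31, 2.87], [-3.08, 3.08]. Speed limits (rad/s): [1.89, 1.89, 2.39, 3.14, 3.14, 3.14].

INTERFACE

Orientations are given as a unit quaternion [w, x, y, z].
In Python, from rig import bot gives the robot as it stands.
- The arm moves only by the shell command python3 -m pendant 'ROWS' [FORCE]. ROWS is JSON, a list that holds one entry, the list of rows, each a list of 5 numbers: the shift along the tool's x, y, z in m, then the turn about the tool's x in degrees, then the closure, from 0 (fully open) to 1 (shut). A call has 1 to 8 rows; each row shifts and turns the commanded pose from where the row before left it, along the tool's axes as they then stand; what a row does not reach is not made up. A row lasts 1/8 s, in which the tool goes at most 62.5 mm and 10.7 degrees, less where a joint would pass 70% of its speed; a pose out of reach is approached as far as the arm can. A call is refused whole if a number of a shift passes 0.0625 or a number of a turn 10.7, either way. A call with a gripper value outside its range is refused whole. The fingers move at their own pace and stop on an object; FORCE is the grip in N (left out, the last holds). Time passes only in rows, so rows that do not move let the fingers close. It gives the time, the measured TCP pose, the force and the opening at its end, in the units of the state.
- bot.state(): the state, without advancing time (a new reading comes with each control period).
- bot.capture(name): name is "scene" or "top" or "wrist"; returns the picture (420x560x3 uint8, red, green, blue); there is no depth.
- bot.camera_info(name): a dict with "K" (3x3 intrinsics, pixels), "k1" (the pictures are not rectified: a ray, as slopes to the right and down, at radius r is drawn at 1 + k1 r^2 times it, then the intrinsics apply), "xyz" and "attitude" of the camera in the world. Camera axes: x right, y down, z forward; pixel columns grow to the right and rows downward; lengths in m; the calibration is good to about 2 mm. A picture is of the moment at which its call begins: read the wrist's pose just before it. camera_info takes no time and is no camera call; for the wrist camera it gives the pose at the moment of the call.
- bot.sign_off(): hands the job in, once; it reports no verdict.
The state is a dict: "clock": time; "joints": joint angles; "joint_velocities": joint speeds; "joint_torque": joint torques, N m; "eef_pos": TCP position; "eef_rot": TCP orientation; "ft_force": force on the tool from outside, world axes, zero at the start; "torque": the same for the moment, N m; "grip_width": finger opening in m.
Only numpy, scipy, OpenCV 4.12 (cv2) and the standard library are available. Lean on these libraries where they do the work, as an engineer would, in place of code of your own. Each camera call takes 0.05 s, during which the arm holds its last target. There are 200 camera calls.

TASK

Finish laying up the five-cell pack in the V-groove nest: lay one of the two loose cells in the empty end groove of the bottom row, then saddle the other in the gap on top of the bottom row, beside the upper cell already there. All the button ends must face the same way as those of the cells already in the nest, and the ends must lie level with one another, ready for the weld strips. Put the cells down, do not drop or throw them, and leave the other three cells in their places.

Things in the scene. Friction and masses are not known exactly. Their poses are not given: they have to be found in the camera images.
- pack_jig: cell-pack nest fixed to the bench: aluminium plate 96 x 176 x 8 mm carrying a black block (44 mm along x, 140 along y) with three 90-degree V grooves along x at y = -35, 0, +35 mm. Origin: middle of the plate's underside; z up. Cells lie centred at x = 0, buttons to -x, and stick out 8 mm past both ends of the block, free to be held by the ends
- groove_empty (a point): middle of a cell that lies properly in the empty end groove (jig x 0, y -35, z 45.3 mm)
- saddle_empty (a point): middle of a cell that lies properly in the empty upper place, in the gap between the middle and this end cell (jig x 0, y -17.5, z 73.3 mm)
- cell_low_end: already in the nest, bottom row, groove at y +35 mm: round cell, 33 mm diameter, can 60 mm long; on one end a steel button (16 mm wide, 3 mm proud) and behind it an 8 mm bare steel shoulder with a crimped groove; other end flat, sleeved white; 150 g. Origin mid-can on the axis; x along the cell, button at -x
- cell_low_end_button (a point): centre of the button's outer face of cell_low_end, 33 mm from its origin
- cell_low_mid: already in the nest, bottom row, middle groove: round cell, 33 mm diameter, can 60 mm long; on one end a steel button (16 mm wide, 3 mm proud) and behind it an 8 mm bare steel shoulder with a crimped groove; other end flat, sleeved white; 150 g. Origin mid-can on the axis; x along the cell, button at -x
- cell_low_mid_button (a point): centre of the button's outer face of cell_low_mid, 33 mm from its origin
- cell_top: already in the nest, upper row, saddled at y +17.5 mm; 2 mm are free between it and its neighbour to be: round cell, 33 mm diameter, can 60 mm long; on one end a steel button (16 mm wide, 3 mm proud) and behind it an 8 mm bare steel shoulder with a crimped groove; other end flat, sleeved white; 150 g. Origin mid-can on the axis; x along the cell, button at -x
- cell_top_button (a point): centre of the button's outer face of cell_top, 33 mm from its origin
- cell_a: loose, lying on the bench; either loose cell may take either place: round cell, 33 mm diameter, can 60 mm long; on one end a steel button (16 mm wide, 3 mm proud) and behind it an 8 mm bare steel shoulder with a crimped groove; other end flat, sleeved white; 150 g. Origin mid-can on the axis; x along the cell, button at -x
- cell_a_button (a point): centre of the button's outer face of cell_a, 33 mm from its origin
- cell_b: loose, lying on the bench, like cell_a: round cell, 33 mm diameter, can 60 mm long; on one end a steel button (16 mm wide, 3 mm proud) and behind it an 8 mm bare steel shoulder with a crimped groove; other end flat, sleeved white; 150 g. Origin mid-can on the axis; x along the cell, button at -x
- cell_b_button (a point): centre of the button's outer face of cell_b, 33 mm from its origin

How it is judged:
By the outcome, as a careful person would: the job done as asked, in the order asked, and still so for the second after the job is handed in, with the robot touching nothing.
It also fails if it takes over 58 s, if anything falls off the work surface, if the arm or the gripper's body presses on something with over 40 N, if the wrist force passes 120 N, or if a joint passes its speed limit or range.

## Working session

There is one attempt and no reset: what is moved stays moved. The work goes in short steps, Python scripts to look and compute and a shell command to move; the robot and the scene stay as the last step left them, time stands still between calls to the robot, and variables do not carry over. Pictures are saved under pics/ and viewed, about 8 in all and at most 12, crops included, and the job is handed in when it is done.

```bash
ls; mkdir -p pics
python3 - <<'E'
from rig import bot
import cv2,numpy as np
for n in("scene","top"):
    im=bot.capture(n); cv2.imwrite(f"pics/{n}0.png",im[:,:,::-1]); i=bot.camera_info(n); print(n,i)
cv2.imwrite("pics/both.png",cv2.resize(np.hstack([cv2.imread("pics/scene0.png"),cv2.imread("pics/top0.png")]),(800,300)))
print(bot.state())
E
```

```text
pics
scene {'K': array([[432.79903694,   0.        , 275.62625404],
       [  0.        , 432.79903694, 207.57950547],
       [  0.        ,   0.        ,   1.        ]]), 'k1': 0.02326738174283693, 'xyz': array([0.07319128, 0.82824688, 1.06343925]), 'attitude': array([ 0.08522188, -0.19262698,  0.90942311, -0.35858288])}
top {'K': array([[474.05009895,   0.        , 278.46669823],
       [  0.        , 474.05009895, 209.5369702 ],
       [  0.        ,   0.        ,   1.        ]]), 'k1': -0.09579565493340263, 'xyz': array([0.3911301 , 0.02471778, 1.2825404 ]), 'attitude': array([-0.01995202,  0.70813714, -0.70494379,  0.03461151])}
{'clock': 0.1, 'joints': array([-1.24327894e+00,  3.79352049e-01,  1.73469746e+00,  5.13261874e-06,
        1.02849769e+00, -3.33089229e-02]), 'joint_velocities': array([ 0.00014578, -0.00098501, -0.00189385, -0.00058836,  0.00075351,
       -0.00042486]), 'joint_torque': array([ 1.95536530e-03, -7.65039396e+01, -4.35294163e+01,  6.52711024e-02,
        3.99024342e-02, -2.06414205e-05]), 'eef_pos': array([ 0.24701369, -0.6546054 ,  0.21336904]), 'eef_rot': array([ 0.58133213,  0.40236986,  0.58187235, -0.4019652 ]), 'ft_force': array([-0.38638097, -0.31500344, -0.08596015]), 'torque': array([ 0.00377343, -0.01103001,  0.00303059]), 'grip_width': 0.09134991271340803}
```

View pics/top0.png

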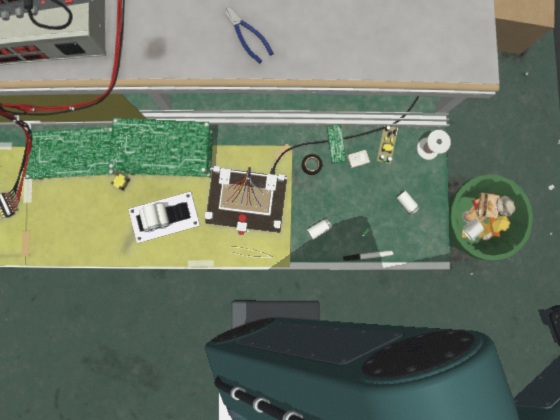

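View pics/scene0.png

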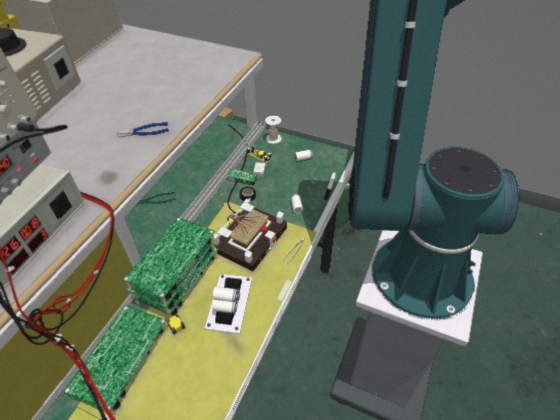

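Top view: jig at ~(165,217), loose cells at ~(319,228) and ~(407,201). Now zooming on those and setting up ray casting.

```bash
cat > h.py <<'E'
from rig import bot
import cv2,numpy as np
from scipy.spatial.transform import Rotation as R
def rot(q): return R.from_quat(q,scalar_first=True).as_matrix()
def ray(i,uv):
    # invert x_d = x(1+k1 r^2)
    K=i["K"]; d=(np.asarray(uv,float)-K[:2,2])/K[0,0]; x=d.copy()
    for _ in range(20): x=d/(1+i["k1"]*(x@x))
    return rot(i["attitude"])@np.r_[x,1]
def onz(i,uv,z):
    v=ray(i,uv); return i["xyz"]+v*(z-i["xyz"][2])/v[2]
def pix(i,p):
    c=rot(i["attitude"]).T@(np.asarray(p)-i["xyz"]); x=c[:2]/c[2]
    return i["K"][0,0]*x*(1+i["k1"]*(x@x))+i["K"][:2,2]
E
python3 - <<'E'
from h import *
i=bot.camera_info("top"); im=cv2.imread("pics/top0.png")
for uv,z in(((165,217),0.008),((319,228),.0165),((407,201),.0165),((130,268),0),((450,265),0),((300,117),0)): print(uv,onz(i,uv,z).round(4))
hsv=cv2.cvtColor(im,cv2.COLOR_BGR2HSV)
m=((hsv[...,1]<60)&(hsv[...,2]>110)).astype(np.uint8)
n,l,s,c=cv2.connectedComponentsWithStats(m)
for k in range(1,n):
    x,y,w,h,a=s[k]
    if a>40 and 150<y<250 and 110<x<440:
        pts=np.argwhere(l==k)[:,::-1].astype(np.float32); print(s[k],c[k],cv2.minAreaRect(pts))
a=cv2.resize(im[185:251,120:215],None,fx=6,fy=6,interpolation=cv2.INTER_CUBIC)
b=np.vstack([cv2.resize(im[210:245,300:340],(240,210),interpolation=cv2.INTER_CUBIC),cv2.resize(im[184:219,387:427],(240,186),interpolation=cv2.INTER_CUBIC)])
cv2.imwrite("pics/crop1.png",np.hstack([a[:396,:560],b[:396]]))
E
```

```text
(165, 217) [0.468  0.3043 0.008 ]
(319, 228) [ 0.4401 -0.1101  0.0165]
(407, 201) [ 0.5143 -0.3507  0.0165]
(130, 268) [0.3299 0.3987 0.    ]
(450, 265) [ 0.34  -0.474  0.   ]
(300, 117) [ 0.7477 -0.0604  0.    ]
[306 157  11  14  86] [311.62790698 163.90697674] ((311.0, 163.5), (13.0, 10.0), 90.0)
[294 159   7  11  45] [297.15555556 164.42222222] ((297.3499755859375, 164.04998779296875), (5.515432834625244, 10.18233871459961), 8.130102157592773)
[292 160  60  50 853] [316.003517   184.35990621] ((321.5, 184.5), (49.0, 59.0), 90.0)
[210 165  78  51 928] [247.00215517 186.9924569 ] ((245.98985290527344, 190.90771484375), (77.7801742553711, 42.965999603271484), 7.765164852142334)
[418 165   9   8  46] [422.41304348 168.39130435] ((422.4000244140625, 168.20001220703125), (6.260990142822266, 8.944271087646484), 26.56505012512207)
[378 181  15  12  63] [385.82539683 186.9047619 ] ((385.9189453125, 186.98648071289062), (8.454970359802246, 14.557251930236816), 72.89727020263672)
[396 189  24  33 364] [408.5989011  203.69230769] ((409.2057189941406, 204.5631103515625), (30.892967224121094, 1
[... 583 characters left out ...]
4)
[205 211   8   9  61] [208.31147541 214.95081967] ((208.5, 215.0), (8.0, 7.0), 90.0)
[291 212  12  40 189] [294.2010582 234.6984127] ((296.5, 231.5), (11.0, 39.0), 0.0)
[235 221  14  11 100] [241.48 226.51] ((241.86154174804688, 226.10772705078125), (13.395750999450684, 9.178570747375488), 7.125016689300537)
[273 220   9   9  63] [277.06349206 223.73015873] ((276.94122314453125, 223.73533630371094), (7.518604278564453, 8.246211051940918), 14.03624439239502)
[381 221  13   5  46] [387.52173913 223.47826087] ((387.0, 223.0), (4.0, 12.0), 90.0)
[360 249  35  10 196] [377.80612245 254.04081633] ((376.9538879394531, 254.1307830810547), (6.945944786071777, 34.10955047607422), 82.87498474121094)
```

View pics/crop1.png

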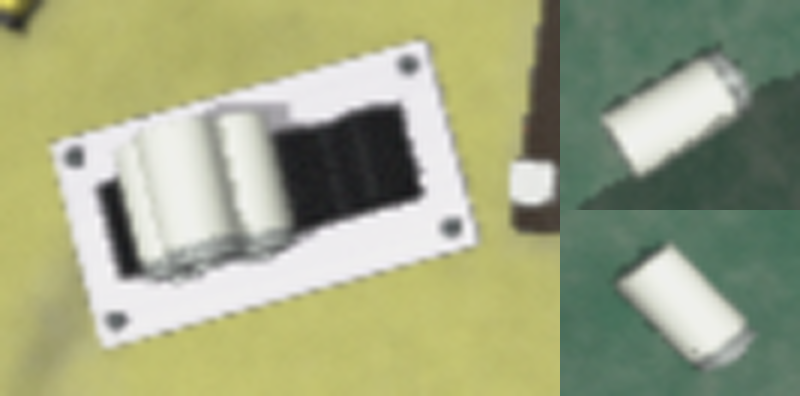

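The top crop shows the jig yawed ~15°, with buttons facing the image bottom (robot side) and the empty groove on the right (-y side). The loose cell at (319,228) has its button upper right; the one at (407,201) has its button lower right. I'll pick them by the ends. Next I work out the tool axes.

```bash
cat >> h.py <<'E'
def st():
    s=bot.state(); T=rot(s["eef_rot"]); return s,T
def go(p,ang=None):
    """rows-units shift to world TCP target p, and turn so tool z heads at ang (deg, nearest)"""
    s,T=st(); d=T.T@(np.asarray(p)-s["eef_pos"]); h=np.degrees(np.arctan2(T[1,2],T[0,2]))
    t=0 if ang is None else (ang-h+180)%360-180
    print("t",round(s["clock"],2),"pos",s["eef_pos"].round(4),"head",h.round(2),"tilt",T[2,0].round(4),"j6",s["joints"][5].round(3),"w",s["grip_width"].round(4),"F",s["ft_force"].round(1))
    print(" shift mm",(d*1e3).round(1)," turn about x: world heading +",round(t,2),"=> row turn",round(t*np.sign(T[2,0]),2))
E
python3 - <<'E'
from h import *
s,T=st(); print(T.round(3)); i=bot.camera_info("wrist"); print(i["K"][0,0],i["k1"],T.T@(i["xyz"]-s["eef_pos"]),(T.T@rot(i["attitude"])).round(3))
go([.50,-.35,.25],230); go([.50,-.35,.25],50)
E
```

```text
[[-0.     0.936  0.353]
 [ 0.001  0.353 -0.936]
 [-1.     0.    -0.001]]
338.99895443834237 -0.06308873112199091 [-0.17034137  0.0824189   0.0008505 ] [[-0.001 -0.291  0.957]
 [-0.001 -0.957 -0.291]
 [ 1.    -0.001  0.   ]]Traceback (most recent call last):
  File "<stdin>", line 3, in <module>
  File "h.py", line 21, in go
    print("t",round(s["clock"],2),"pos",s["eef_pos"].round(4),"head",h.round(2),"tilt",T[2,0].round(4),"j6",s["joints"][5].round(3),"w",s["grip_width"].round(4),"F",s["ft_force"].round(1))
                                                                                                                                        ^^^^^^^^^^^^^^^^^^^^^
AttributeError: 'float' object has no attribute 'round'
```

```bash
sed -i 's/s\["joints"\]\[5\].round(3)/np.round(s["joints"][5],3)/; s/s\["grip_width"\].round(4)/np.round(s["grip_width"],4)/' h.py
python3 - <<'E'
from h import *
go([.50,-.35,.2],50)
E
```

```text
t 0.1 pos [ 0.247  -0.6546  0.2134] head -69.33 tilt -1.0 j6 -0.033 w 0.0913 F [-0.4 -0.3 -0.1]
 shift mm [  13.6  344.2 -195.7]  turn about x: world heading + 119.33 => row turn -119.33
```

```bash
python3 -m pendant '[[[0,0.043,-0.0245,0,0],[0,0.043,-0.0245,0,0],[0,0.043,-0.0245,0,0],[0,0.043,-0.0245,0,0],[0,0.043,-0.0245,0,0],[0,0.043,-0.0245,0,0],[0,0.043,-0.0245,0,0],[0,0.043,-0.0245,0,0]]]' 30; python3 -m pendant '[[[0,0,0,-10.5,0],[0,0,0,-10.5,0],[0,0,0,-10.5,0],[0,0,0,-10.5,0],[0,0,0,-10.5,0],[0,0,0,-10.5,0],[0,0,0,-10.5,0],[0,0,0,-10.5,0]]]'; python3 -m pendant '[[[0,0,0,-10.5,0],[0,0,0,-10.5,0],[0,0,0,-10.5,0],[0,0,0,-4,0],[0,0,0,0,0],[0,0,0,0,0]]]'
cat > look.py <<'E'
from h import *
import sys
n=sys.argv[1]
i=bot.camera_info("wrist"); im=bot.capture("wrist")[:,:,::-1]; cv2.imwrite(f"pics/{n}.png",im)
import pickle; pickle.dump(i,open(f"pics/{n}.pkl","wb"))
go([.50,-.35,.2],50)
E
python3 look.py w1
```

```text
clock: 1.1
eef_pos: [0.5005, -0.3487, 0.2138]
eef_rot: [0.581, 0.402, 0.582, -0.402]
ft_force: [0.4, -0.2, -0.3]
grip_width: 0.0912
clock: 2.1
eef_pos: [0.4996, -0.35, 0.2136]
eef_rot: [0.701, -0.092, 0.701, 0.093]
ft_force: [-0.5, -0.4, 0.4]
grip_width: 0.0913
clock: 2.85
eef_pos: [0.4997, -0.35, 0.2138]
eef_rot: [0.641, -0.299, 0.641, 0.299]
ft_force: [-0.2, -0.1, 0.2]
grip_width: 0.0908
t 2.9 pos [ 0.4997 -0.3501  0.2138] head 50.09 tilt -1.0 j6 -1.524 w 0.0912 F [-0.5 -0.3  0.1]
 shift mm [13.8 -0.2  0.2]  turn about x: world heading + -0.09 => row turn 0.09
```

View pics/w1.png

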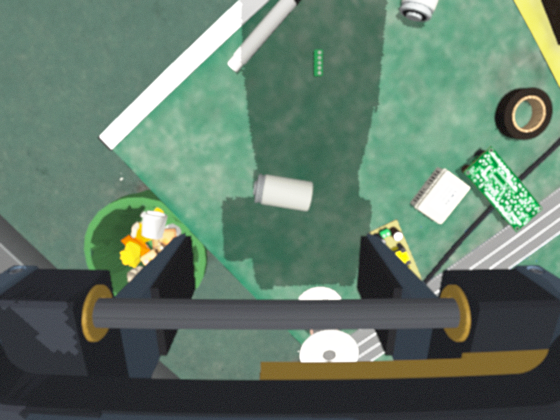

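Cell at ~(283,193), button to the left (-tool z), as wanted. Measuring it.

```bash
cat > cell.py <<'E'
from h import *
import sys,pickle
def meas(n,box,z=.0165,show=1,vmin=105,smax=45):
    i=pickle.load(open(f"pics/{n}.pkl","rb")); im=cv2.imread(f"pics/{n}.png")
    x0,y0,x1,y1=box; hs=cv2.cvtColor(im,cv2.COLOR_BGR2HSV)
    m=np.zeros(im.shape[:2],np.uint8); m[y0:y1,x0:x1]=((hs[...,1]<smax)&(hs[...,2]>vmin))[y0:y1,x0:x1]
    k,l,s,c=cv2.connectedComponentsWithStats(m); k=1+np.argmax(s[1:,4]); m=(l==k).astype(np.uint8)
    m=cv2.morphologyEx(m,cv2.MORPH_CLOSE,np.ones((5,5)))
    hull=cv2.findContours(m,cv2.RETR_EXTERNAL,cv2.CHAIN_APPROX_NONE)[0][0]
    r=cv2.boxPoints(cv2.minAreaRect(hull)); print("bbox",s[k],"box",r.round(1).tolist())
    # ground points of the rect corners at axis height, then ends
    P=np.array([onz(i,u,z)[:2] for u in r]); e=[np.linalg.norm(P[a]-P[(a+1)%4]) for a in range(4)]
    a=0 if e[0]<e[1] else 1
    E1,E2=(P[a]+P[a+1])/2,(P[(a+2)%4]+P[(a+3)%4])/2
    d=E2-E1; print("ends",E1.round(4),E2.round(4),"centre",((E1+E2)/2).round(4),"heading",np.degrees(np.arctan2(d[1],d[0])).round(2),"LxW",np.round([max(e[0],e[1]),min(e[0],e[1])],4))
    cv2.drawContours(im,[r.astype(int)],0,(0,0,255),1); return im[max(0,y0-10):y1+10,max(0,x0-10):x1+10],(E1+E2)/2
if __name__=="__main__":
    a=sys.argv; im,c=meas(a[1],[int(v) for v in a[2:6]],vmin=int(a[6])); cv2.imwrite(f"pics/{a[1]}_c.png",cv2.resize(im,None,fx=4,fy=4))
E
python3 cell.py w1 245 165 325 225 100
python3 - <<'E'
import cv2,numpy as np
im=cv2.imread("pics/w1.png"); hs=cv2.cvtColor(im,cv2.COLOR_BGR2HSV)
print(hs[193,248:320].tolist())
E
```

```text
bbox [ 253  174   60   38 1774] box [[250.3000030517578, 202.39999389648438], [255.39999389648438, 171.60000610351562], [314.6000061035156, 181.39999389648438], [309.5, 212.1999969482422]]
ends [ 0.4861 -0.373 ] [ 0.5373 -0.3296] centre [ 0.5117 -0.3513] heading 40.31 LxW [0.0663 0.0357]
[[73, 69, 177], [72, 71, 177], [72, 73, 178], [73, 72, 173], [72, 61, 163], [75, 26, 155], [84, 9, 142], [83, 7, 140], [90, 2, 160], [90, 4, 175], [70, 4, 179], [110, 4, 176], [80, 5, 170], [75, 6, 168], [48, 7, 186], [33, 10, 223], [30, 10, 236], [39, 7, 240], [34, 9, 239], [34, 9, 238], [30, 8, 238], [34, 9, 237], [30, 7, 239], [30, 7, 239], [30, 6, 237], [34, 9, 240], [30, 9, 239], [30, 7, 239], [30, 9, 240], [34, 9, 240], [30, 9, 240], [30, 6, 240], [26, 7, 241], [30, 7, 240], [26, 8, 241], [30, 7, 240], [34, 7, 240], [30, 7, 240], [30, 6, 240], [30, 6, 240], [30, 7, 240], [26, 8, 242], [34, 7, 239], [30, 7, 239], [26, 9, 238], [34, 9, 239], [30, 7, 239], [30, 9, 238], [34, 9, 237], [33, 10, 238], [33, 10, 238], [34, 9, 237], [30, 10, 237], [34, 9, 236], [33, 10, 237], [38, 9, 238], [30, 9, 235], [34, 9, 236], [34, 8, 234], [30, 9, 235], [30, 8, 235], [33, 10, 235], [34, 9, 234], [37, 15, 216], [54, 23, 166], [72, 54, 122], [74, 89, 106], [76, 87, 106], [73, 85, 105], [73, 85, 108], [71, 76, 108], [73, 75, 112]]
```

```bash
python3 -m pendant '[[[0,0,0,9.8,0],[0,0,0,0,0]]]'; python3 -c "
from h import *
go([.5117,-.3513,.006],40.3)"
```

```text
clock: 3.15
eef_pos: [0.4998, -0.3501, 0.2139]
eef_rot: [0.664, -0.244, 0.664, 0.244]
ft_force: [-0.4, 0.2, -0.2]
grip_width: 0.0911
t 3.15 pos [ 0.4998 -0.3501  0.2139] head 40.38 tilt -1.0 j6 -1.354 w 0.0911 F [-0.4  0.2 -0.2]
 shift mm [207.9  -8.7   8.3]  turn about x: world heading + -0.08 => row turn 0.08
```

```bash
python3 -m pendant '[[[0.04,-0.0087,0.0083,0,0],[0.05,0,0,0,0],[0.05,0,0,0,0],[0.04,0,0,0,0],[0.018,0,0,0,0],[0.01,0,0,0,0],[0,0,0,0,0]]]' 30;  python3 -m pendant '[[[0,0,0,0,0.2],[0,0,0,0,0.3],[0,0,0,0,0.4],[0,0,0,0,0.5],[0,0,0,0,0.5]]]' 30; python3 -c "
from h import *
go([.5117,-.3513,.006],40.3)"
```

```text
clock: 4.03
eef_pos: [0.5121, -0.3516, 0.0065]
eef_rot: [0.664, -0.244, 0.663, 0.244]
ft_force: [0.2, -0.2, 0.5]
grip_width: 0.0911
clock: 4.65
eef_pos: [0.512, -0.3516, 0.0064]
eef_rot: [0.664, -0.244, 0.664, 0.244]
ft_force: [-1.2, 0.6, 6.9]
grip_width: 0.0627
t 4.65 pos [ 0.512  -0.3516  0.0064] head 40.38 tilt -1.0 j6 -1.344 w 0.0627 F [-1.2  0.6  6.9]
 shift mm [ 0.4  0.4 -0.1]  turn about x: world heading + -0.08 => row turn 0.08
```

```bash
python3 -m pendant '[[[-0.01,0,0,0,0.5],[-0.04,0,0,0,0.5],[-0.06,0,0,0,0.5],[-0.06,0,0,0,0.5],[-0.04,0,0,0,0.5],[0,0,0,0,0.5]]]'
python3 - <<'E'
from h import *
i=bot.camera_info("top")
c=np.array([onz(i,(120+(u-2.5)/6,185+(v-2.5)/6),.008) for u,v in((50,145),(428,40),(478,242),(102,348))])
print(c.round(4), c.mean(0), [np.linalg.norm(c[k]-c[(k+1)%4]).round(4) for k in range(4)])
for a,b in((1,0),(2,3)):
    d=c[a]-c[b]; print(np.degrees(np.arctan2(d[0],-d[1])))
for a,b in((0,3),(1,2)):
    d=c[a]-c[b]; print(np.degrees(np.arctan2(d[1],d[0])))
C=c.mean(0); y=np.radians(15.3); Rz=np.array([[np.cos(y),-np.sin(y)],[np.sin(y),np.cos(y)]])
p=C[:2]+Rz@[0,-.035]; print(p); go([p[0],p[1],.21],15.3)
E
```

```text
clock: 5.4
eef_pos: [0.513, -0.3523, 0.2199]
eef_rot: [0.665, -0.246, 0.663, 0.242]
ft_force: [-0.3, -0.2, -1.7]
grip_width: 0.063
[[0.4897 0.406  0.008 ]
 [0.5381 0.2354 0.008 ]
 [0.4472 0.2113 0.008 ]
 [0.3986 0.38   0.008 ]] [0.46839446 0.30817117 0.008     ] [np.float64(0.1773), np.float64(0.0941), np.float64(0.1755), np.float64(0.0948)]
15.835276984722261
16.079150943762883
15.921186011846883
14.846987958724352
[0.47763001 0.27441166]
t 5.4 pos [ 0.513  -0.3523  0.2199] head 40.38 tilt -1.0 j6 -1.344 w 0.063 F [-0.3 -0.2 -1.7]
 shift mm [  7.5 500.4 379. ]  turn about x: world heading + -25.08 => row turn 25.08
```

```bash
python3 -m pendant '[[[0,0.0417,0.0316,0,0.5],[0,0.0417,0.0316,0,0.5],[0,0.0417,0.0316,0,0.5],[0,0.0417,0.0316,0,0.5],[0,0.0417,0.0316,0,0.5],[0,0.0417,0.0316,0,0.5]]]';python3 -m pendant '[[[0,0.0417,0.0316,0,0.5],[0,0.0417,0.0316,0,0.5],[0,0.0417,0.0316,0,0.5],[0,0.0417,0.0316,0,0.5],[0,0.0417,0.0316,0,0.5],[0,0.0417,0.0316,0,0.5]]]'; python3 -m pendant '[[[0,0,0,8.4,0.5],[0,0,0,8.4,0.5],[0,0,0,8.2,0.5],[0,0,0,0,0.5],[0,0,0,0,0.5]]]'; python3 look.py w2
```

```text
clock: 6.15
eef_pos: [0.493, -0.0363, 0.215]
eef_rot: [0.663, -0.244, 0.664, 0.244]
ft_force: [0.8, -0.9, -1.1]
grip_width: 0.0626
clock: 6.9
eef_pos: [0.4755, 0.2769, 0.2149]
eef_rot: [0.663, -0.244, 0.664, 0.244]
ft_force: [0.5, -1.4, -1.4]
grip_width: 0.063
clock: 7.52
eef_pos: [0.4762, 0.2752, 0.2154]
eef_rot: [0.7, -0.096, 0.701, 0.096]
ft_force: [-0.2, 0.3, -1.6]
grip_width: 0.0628
t 7.58 pos [0.4763 0.2753 0.2155] head 15.52 tilt -1.0 j6 0.211 w 0.063 F [-0.1  0.  -2.1]
 shift mm [  15.7 -608.8 -144.4]  turn about x: world heading + 34.48 => row turn -34.48
```

View pics/w2.png

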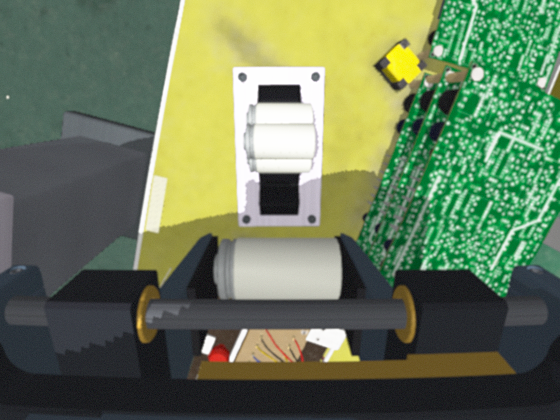

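The held cell spans columns ~215–342 (button left). The jig plate spans ~(235,67)–(325,225), and its cells' buttons also face left. Measuring both in this picture.

```bash
cat > jig.py <<'E'
from h import *
import sys,pickle
def jig(n,box):
    i=pickle.load(open(f"pics/{n}.pkl","rb")); im=cv2.imread(f"pics/{n}.png"); hs=cv2.cvtColor(im,cv2.COLOR_BGR2HSV)
    x0,y0,x1,y1=box; m=np.zeros(im.shape[:2],np.uint8); m[y0:y1,x0:x1]=((hs[...,1]<75)|(hs[...,2]<60))[y0:y1,x0:x1]
    k,l,s,c=cv2.connectedComponentsWithStats(m); k=1+np.argmax(s[1:,4]); m=(l==k).astype(np.uint8)*255
    print(s[k]); m=cv2.morphologyEx(m,cv2.MORPH_OPEN,np.ones((9,9)))
    ct=max(cv2.findContours(m,cv2.RETR_EXTERNAL,cv2.CHAIN_APPROX_NONE)[0],key=cv2.contourArea)[:,0]
    P=np.array([onz(i,u,.008)[:2] for u in ct])
    r=cv2.minAreaRect((P*1e3).astype(np.float32)); print("rect",r)
    # refine: line per side by least squares
    b=cv2.boxPoints(r)/1e3; L=[]
    for k in range(4):
        a,e=b[k],b[(k+1)%4]; d=(e-a)/np.linalg.norm(e-a); nn=np.array([-d[1],d[0]]); t=(P-a)@d; q=P[(abs((P-a)@nn)<.004)&(t>.012)&(t<np.linalg.norm(e-a)-.012)]
        vx,vy,px,py=cv2.fitLine((q*1e3).astype(np.float32),cv2.DIST_HUBER,0,.01,.01).ravel(); L.append((np.array([vx,vy]),np.array([px,py])/1e3,len(q)))
    C=[]
    for k in range(4):
        (d1,p1,_),(d2,p2,_)=L[k],L[(k+1)%4]; t=np.linalg.solve(np.c_[d1,-d2],p2-p1); C.append(p1+t[0]*d1)
    C=np.array(C); print("sizes",[np.linalg.norm(C[k]-C[k-1]).round(4) for k in range(4)],"ang",[np.degrees(np.arctan2(l[0][1],l[0][0])).round(2) for l in L],"centre",C.mean(0).round(4))
    dbg=im.copy(); cv2.drawContours(dbg,[ct[:,None]],0,(0,0,255),1); return C.mean(0),i,im
if __name__=="__main__":
    c,i,im=jig("w2",(215,50,350,233))
    s,T=st(); yaw=np.radians(15.5); ux=np.array([np.cos(yaw),np.sin(yaw)]); uy=np.array([-ux[1],ux[0]])
    pj=lambda x,y,z: pix(i,np.r_[c+ux*x+uy*y,z]).round(1)
    for nm,y,z in(("top",.0175,.0733),("mid",0,.0453),("end",.035,.0453)): print(nm,"predicted flat-end/shoulder-end pix",pj(.03,y,z),pj(-.03,y,z),pj(-.033,y,z))
    g=im[...,1].astype(int)
    for row in (112,135,140,150,166,): print(row,g[row,240:262].tolist(),g[row,304:324].tolist())
    # held cell edges
    for row in (250,265,280): print(row,g[row,206:240].tolist(),g[row,330:352].tolist())
    print("col",g[225:250,290].tolist())
    ax=s["eef_pos"]+[0,0,.0105]
    z=T[:,2]; print("held predicted ends (tcp) at axis", pix(i,ax+z*.0315),pix(i,ax-z*.0315),"toward cam edge", pix(i,ax+T[:,1]*.0165),"top",pix(i,ax+[0,0,.0165]))
    go(list(c+uy*-.035)+[.0453-.0105],15.5)
E
python3 jig.py
```

```text
[  232    66    93   161 14151]
rect ((469.691162109375, 309.0902099609375), (97.53929138183594, 177.28077697753906), 15.657522201538086)
sizes [np.float32(0.1769), np.float32(0.0964), np.float32(0.177), np.float32(0.0962)] ang [np.float32(-74.34), np.float32(15.52), np.float32(-74.26), np.float32(15.55)] centre [0.4696 0.309 ]
top predicted flat-end/shoulder-end pix [312.1 140.7] [246.2 140.7] [242.9 140.7]
mid predicted flat-end/shoulder-end pix [308.7 155.6] [249.  155.6] [246.  155.6]
end predicted flat-end/shoulder-end pix [309.7 119.8] [248.2 119.8] [245.1 119.8]
112 [254, 254, 253, 254, 254, 252, 238, 204, 195, 211, 214, 193, 194, 200, 203, 220, 243, 253, 254, 254, 254, 254] [253, 253, 253, 253, 253, 253, 253, 252, 235, 221, 244, 253, 253, 253, 253, 253, 253, 253, 243, 217]
135 [254, 254, 248, 218, 181, 193, 219, 225, 212, 190, 193, 198, 206, 231, 251, 255, 254, 254, 254, 254, 254, 254] [254, 254, 254, 253, 253, 254, 254, 253, 254, 255, 244, 215, 191, 205, 236, 252, 253, 248, 229, 217]
140 [254, 254, 251, 236, 215, 214, 228, 234, 225, 212, 217, 218, 221, 238, 252, 254, 254, 25
[... 1122 characters left out ...]
96, 124, 134, 139, 137, 150, 153, 152, 149, 143, 129, 128, 138, 148, 143, 138, 141, 152, 157, 174, 197, 207, 209, 208, 209, 211] [206, 209, 207, 205, 209, 208, 208, 206, 207, 204, 183, 136, 70, 23, 25, 22, 22, 20, 20, 26, 18, 19]
col [171, 150, 143, 140, 140, 140, 140, 144, 137, 140, 138, 143, 135, 129, 133, 135, 140, 146, 155, 153, 160, 156, 161, 163, 167]
held predicted ends (tcp) at axis [336.81193275 269.95744565] [216.4474547  269.99109522] toward cam edge [276.66685479 240.79580099] top [276.72043182 286.11272055]
t 7.58 pos [0.4763 0.2753 0.2155] head 15.52 tilt -1.0 j6 0.211 w 0.063 F [-0.1  0.  -2.1]
 shift mm [180.7  -0.7   2.7]  turn about x: world heading + -0.02 => row turn 0.02
```

Run:
```python
from h import *
import pickle
i=pickle.load(open("pics/w2.pkl","rb")); s,T=st(); z=T[:,2]; y=T[:,1]; O=s["eef_pos"]; tz=O[2]
def rel(u,v,h): p=onz(i,(u,v),h)-O; return round(p@y*1e3,1),round(p@z*1e3,1)
c=np.r_[.4696,.309,.008]-O; print("jig centre rel y,z",c@y*1e3,c@z*1e3)
print("top flat",rel(315,140,.0898),"top button-side shoulder",rel(242.5,140,.0898), "mid flat",rel(310.5,166,.0618-.003),"end flat",rel(312.7,112,.0618))
print("held flat",rel(341,275,tz+.027),"held shoulder L",rel(213.3,275,tz+.027))
# height of held cell: upper silhouette edge row
g=cv2.imread("pics/w2.png"); print(cv2.cvtColor(g,cv2.COLOR_BGR2HSV)[228:250,290].tolist())
a=g[40:310,190:360]; cv2.imwrite("pics/w2c.png",cv2.resize(a,None,fx=2.2,fy=2.2,interpolation=cv2.INTER_CUBIC))
```

```text
jig centre rel y,z 34.29491012340551 2.7166244219507814
top flat (np.float64(54.0), np.float64(33.4)) top button-side shoulder (np.float64(54.0), np.float64(-29.1)) mid flat (np.float64(26.1), np.float64(33.4)) end flat (np.float64(77.0), np.float64(33.7))
held flat (np.float64(5.8), np.float64(30.3)) held shoulder L (np.float64(5.8), np.float64(-29.9))
[[29, 143, 143], [28, 145, 146], [29, 140, 142], [29, 143, 143], [30, 135, 145], [28, 144, 142], [29, 136, 142], [29, 140, 140], [30, 127, 143], [29, 89, 137], [29, 39, 130], [37, 17, 133], [23, 15, 137], [30, 13, 140], [37, 16, 146], [39, 16, 155], [34, 12, 153], [35, 18, 160], [34, 11, 156], [30, 13, 161], [38, 13, 163], [33, 17, 167]]
```

View pics/w2c.png

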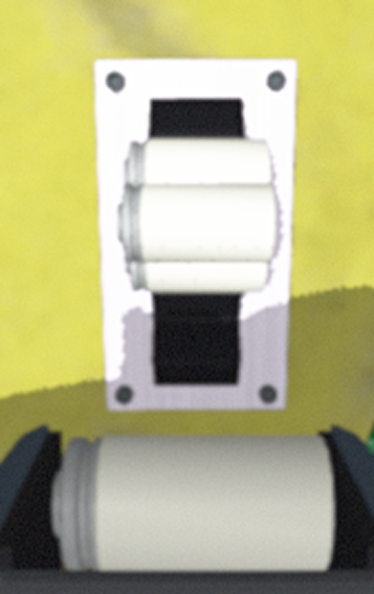

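Flat ends of the nested cells lie at tool z ≈ 33.4 mm and the held one at 30.3; the plate gives about +2.4. So I shift ≈ +2.7 mm in z and −1.5 mm in y, and go down 150 mm first.

```bash
python3 -m pendant '[[[0.02,-0.0015,0.0027,0,0.5],[0.04,0,0,0,0.5],[0.04,0,0,0,0.5],[0.04,0,0,0,0.5],[0.02,0,0,0,0.5],[0,0,0,0,0.5]]]'; python3 -m pendant '[[[0.006,0,0,0,0.5],[0.005,0,0,0,0.5],[0.004,0,0,0,0.5],[0,0,0,0,0.5]]]'
```

```text
clock: 8.32
eef_pos: [0.4787, 0.2743, 0.0546]
eef_rot: [0.7, -0.095, 0.702, 0.094]
ft_force: [0.4, -0.1, -0.2]
grip_width: 0.0628
clock: 8.82
eef_pos: [0.4795, 0.2748, 0.0409]
eef_rot: [0.701, -0.095, 0.701, 0.095]
ft_force: [1.2, 0.3, -0.9]
grip_width: 0.0627
```

```bash
python3 -m pendant '[[[0.002,0,0,0,0.5],[0.002,0,0,0,0.5],[0,0,0,0,0.5]]]'; python3 -m pendant '[[[0.001,0,0,0,0.5],[0,0,0,0,0.5]]]'; python3 -c "
from h import *
go([.4773,.2737,.0352],15.5)"
```

```text
clock: 9.2
eef_pos: [0.4797, 0.2751, 0.0378]
eef_rot: [0.701, -0.094, 0.701, 0.095]
ft_force: [-5.4, 0.9, 15.4]
grip_width: 0.0627
clock: 9.45
eef_pos: [0.4797, 0.2752, 0.0376]
eef_rot: [0.701, -0.095, 0.701, 0.095]
ft_force: [-11.0, -2.3, 34.1]
grip_width: 0.0627
t 9.45 pos [0.4797 0.2752 0.0376] head 15.38 tilt -1.0 j6 0.21 w 0.0627 F [-11.   -2.3  34.1]
 shift mm [ 2.4 -0.8 -2.7]  turn about x: world heading + 0.12 => row turn -0.12
```

Contact with no lateral load, so it looks seated; easing off and opening gently.

```bash
python3 -m pendant '[[[-0.001,0,0,0,0.5],[0,0,0,0,0.4]]]' 5; python3 -m pendant '[[[0,0,0,0,0.25],[0,0,0,0,0.1],[0,0,0,0,0],[0,0,0,0,0]]]' 30; python3 -m pendant '[[[-0.02,0,0,0,0],[-0.04,0,0,0,0],[-0.05,0,0,0,0],[-0.05,0,0,0,0],[-0.02,0,0,0,0],[0,0,0,0,0]]]';python3 look.py w3; python3 -c "
import cv2
a=cv2.imread('pics/w3.png')[40:310,190:360]; cv2.imwrite('pics/w3c.png',cv2.resize(a,None,fx=2.2,fy=2.2,interpolation=cv2.INTER_CUBIC))"
```

```text
clock: 9.7
eef_pos: [0.4798, 0.2751, 0.0374]
eef_rot: [0.701, -0.094, 0.7, 0.095]
ft_force: [-2.6, 0.9, 7.1]
grip_width: 0.0627
clock: 10.2
eef_pos: [0.4795, 0.2747, 0.0369]
eef_rot: [0.701, -0.095, 0.701, 0.095]
ft_force: [0.1, -0.2, 0.0]
grip_width: 0.0907
clock: 10.95
eef_pos: [0.4803, 0.2752, 0.2197]
eef_rot: [0.702, -0.094, 0.699, 0.095]
ft_force: [-0.8, 0.0, -0.5]
grip_width: 0.0912
t 11.0 pos [0.4796 0.2748 0.218 ] head 15.37 tilt -1.0 j6 0.21 w 0.0913 F [ 0.1 -0.1 -1. ]
 shift mm [  17.5 -607.9 -146. ]  turn about x: world heading + 34.63 => row turn -34.63
```

View pics/w3c.png

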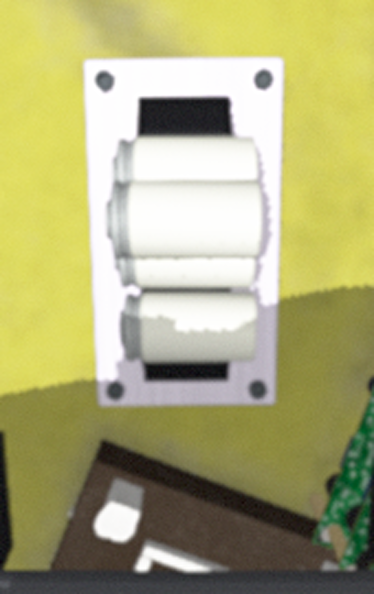

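The new cell sits in the end groove, button left, about level with its neighbours. Measuring the end alignment along each cell's ridge line.

```bash
cat > ends.py <<'E'
from h import *
import pickle,sys
n=sys.argv[1]; i=pickle.load(open(f"pics/{n}.pkl","rb")); im=cv2.imread(f"pics/{n}.png"); g=cv2.cvtColor(im,cv2.COLOR_BGR2GRAY).astype(float)
c=np.array([.4696,.309]); a=np.radians(15.5); ux=np.array([np.cos(a),np.sin(a)]); uy=np.array([-ux[1],ux[0]])
xs=np.arange(-.042,.0421,.0003)
for nm,y,z in(("end",.035,.0618),("mid",-.006,.0453+.0153),("new",-.035,.0618),("top",.0175,.0898),("new2",-.0175,.0898)):
    pr=np.mean([[cv2.getRectSubPix(g.astype(np.float32),(1,1),tuple(map(float,pix(i,np.r_[c+ux*x+uy*(y+o),z]))))[0,0] for x in xs] for o in(-.002,-.001,0,.001,.002)],0)
    d=np.gradient(cv2.GaussianBlur(pr[:,None],(0,0),2)[:,0]); 
    lo=(xs>-.03)&(xs<-.012); hi=(xs>.024)&(xs<.038)
    print(nm,"sleeve edge",(xs[lo][np.argmax(d[lo])]*1e3).round(1),"flat end",(xs[hi][np.argmin(d[hi])]*1e3).round(1), pr[::8].round().astype(int).tolist())
E
python3 ends.py w3
```

```text
end sleeve edge -22.2 flat end 30.6 [216, 253, 253, 253, 251, 204, 223, 207, 224, 250, 250, 251, 251, 250, 250, 249, 249, 249, 249, 249, 249, 250, 250, 250, 250, 250, 250, 249, 249, 248, 238, 202, 251, 253, 248, 199]
mid sleeve edge -22.5 flat end 30.6 [212, 251, 253, 253, 250, 206, 200, 183, 213, 250, 250, 249, 250, 251, 250, 251, 251, 250, 251, 251, 251, 251, 252, 251, 252, 252, 252, 252, 252, 252, 234, 195, 248, 253, 249, 200]
new sleeve edge -20.4 flat end 30.9 [213, 249, 252, 253, 252, 207, 130, 141, 137, 168, 201, 202, 202, 201, 202, 202, 212, 215, 215, 210, 215, 210, 212, 215, 216, 211, 215, 208, 205, 205, 203, 185, 185, 190, 180, 136]
top sleeve edge -22.8 flat end 30.3 [207, 206, 241, 253, 248, 204, 226, 213, 235, 254, 254, 254, 254, 254, 254, 254, 254, 254, 254, 254, 254, 254, 254, 254, 254, 254, 254, 254, 254, 254, 233, 193, 248, 228, 197, 198]
new2 sleeve edge -18.9 flat end 37.5 [207, 207, 236, 252, 253, 252, 247, 197, 171, 176, 236, 249, 249, 245, 248, 248, 248, 248, 247, 247, 247, 246, 246, 246, 246, 245, 245, 245, 245, 239, 190, 200, 198, 168, 126, 126]
```

The new cell's sleeve edge is ~1.9 mm further to +x than its neighbours' (−20.4 vs −22.4). I'll close the jaws again 1.7 mm back to slide it level in the groove.

```bash
python3 -m pendant '[[[0.03,0,-0.0017,0,0],[0.05,0,0,0,0],[0.05,0,0,0,0],[0.035,0,0,0,0],[0.015,0,0,0,0],[0,0,0,0,0.1],[0,0,0,0,0.2],[0,0,0,0,0.25]]]' 5; python3 -m pendant '[[[0,0,0,0,0.28],[0,0,0,0,0.31],[0,0,0,0,0.34],[0,0,0,0,0.4]]]' 5; python3 -c "
from h import *
go([.4797,.2752,.0376])";  python3 -m pendant '[[[0,0,0,0,0.4],[0,0,0,0,0.25],[0,0,0,0,0.1],[0,0,0,0,0]]]' 5; python3 -m pendant '[[[-0.02,0,0,0,0],[-0.04,0,0,0,0],[-0.05,0,0,0,0],[-0.05,0,0,0,0],[-0.02,0,0,0,0],[0,0,0,0,0]]]';python3 look.py w4;python3 ends.py w4
```

```text
clock: 12.0
eef_pos: [0.4786, 0.2747, 0.0382]
eef_rot: [0.701, -0.094, 0.7, 0.095]
ft_force: [0.4, -0.2, 0.3]
grip_width: 0.0691
clock: 12.5
eef_pos: [0.4787, 0.2747, 0.0376]
eef_rot: [0.701, -0.094, 0.7, 0.095]
ft_force: [2.4, -0.1, 7.4]
grip_width: 0.063
t 12.5 pos [0.4787 0.2747 0.0376] head 15.38 tilt -1.0 j6 0.21 w 0.063 F [ 2.4 -0.1  7.4]
 shift mm [-0.   0.2  1.1]  turn about x: world heading + 0 => row turn -0.0
clock: 13.0
eef_pos: [0.4775, 0.2742, 0.0367]
eef_rot: [0.701, -0.095, 0.701, 0.094]
ft_force: [-0.4, -0.7, -0.1]
grip_width: 0.0854
clock: 13.75
eef_pos: [0.4786, 0.2747, 0.2196]
eef_rot: [0.702, -0.094, 0.699, 0.095]
ft_force: [-0.4, -0.7, -0.7]
grip_width: 0.0909
t 13.8 pos [0.4779 0.2744 0.218 ] head 15.37 tilt -1.0 j6 0.21 w 0.0913 F [-1.3 -0.4 -1.8]
 shift mm [  17.5 -607.9 -144.3]  turn about x: world heading + 34.63 => row turn -34.63
end sleeve edge -22.2 flat end 30.6 [224, 253, 253, 253, 250, 205, 223, 208, 223, 250, 250, 251, 250, 250, 250, 249, 249, 249, 249, 249, 249, 249, 250, 250, 250, 250, 249, 249, 249, 249, 236, 205, 252, 253, 244, 195]
mid sleeve e
[... 156 characters left out ...]
52, 252, 252, 252, 233, 198, 250, 253, 248, 202]
new sleeve edge -21.6 flat end 29.7 [211, 250, 252, 253, 243, 136, 144, 136, 143, 192, 201, 200, 201, 202, 201, 205, 210, 216, 215, 211, 214, 208, 210, 217, 216, 212, 208, 204, 204, 204, 191, 184, 184, 189, 179, 130]
top sleeve edge -22.8 flat end 30.3 [206, 209, 247, 253, 248, 203, 226, 212, 234, 254, 254, 254, 254, 254, 254, 254, 254, 254, 254, 254, 254, 254, 254, 254, 254, 254, 254, 254, 254, 254, 232, 197, 251, 215, 197, 198]
new2 sleeve edge -20.4 flat end 36.9 [207, 206, 246, 252, 253, 252, 219, 184, 163, 203, 248, 249, 248, 245, 247, 248, 248, 247, 247, 247, 247, 246, 246, 246, 246, 245, 245, 244, 244, 213, 198, 202, 194, 151, 126, 126]
```

Levels now agree (sleeve edge +0.8, flat end −0.9 in shadow, so about 0 on average). On to the second cell.

```bash
python3 -c "
from h import *
go([.44,-.11,.215],123)"
```

```text
t 13.8 pos [0.4779 0.2744 0.218 ] head 15.37 tilt -1.0 j6 0.21 w 0.0913 F [-1.3 -0.4 -1.8]
 shift mm [   2.6 -360.5 -138.5]  turn about x: world heading + 107.63 => row turn -107.63
```

```bash
python3 -m pendant '[[[0,-0.045,-0.0173,0,0],[0,-0.045,-0.0173,0,0],[0,-0.045,-0.0173,0,0],[0,-0.045,-0.0173,0,0],[0,-0.045,-0.0173,0,0],[0,-0.045,-0.0173,0,0],[0,-0.045,-0.0173,0,0],[0,-0.045,-0.0173,0,0]]]';python3 -m pendant '[[[0,0,0,-10.6,0],[0,0,0,-10.6,0],[0,0,0,-10.6,0],[0,0,0,-10.6,0],[0,0,0,-10.6,0],[0,0,0,-10.6,0],[0,0,0,-10.6,0],[0,0,0,-10.6,0]]]'; python3 -m pendant '[[[0,0,0,-10.6,0],[0,0,0,-10.6,0],[0,0,0,-1.6,0],[0,0,0,0,0],[0,0,0,0,0]]]'; python3 look.py w5; python3 cell.py w5 225 150 345 250 120
```

```text
clock: 14.8
eef_pos: [0.4388, -0.1108, 0.216]
eef_rot: [0.7, -0.094, 0.701, 0.095]
ft_force: [0.7, 0.1, 0.0]
grip_width: 0.0907
clock: 15.8
eef_pos: [0.439, -0.1093, 0.2158]
eef_rot: [0.452, -0.543, 0.452, 0.544]
ft_force: [0.4, 0.7, 0.1]
grip_width: 0.0911
clock: 16.42
eef_pos: [0.4397, -0.1095, 0.2167]
eef_rot: [0.338, -0.621, 0.338, 0.621]
ft_force: [-0.1, -0.3, 0.3]
grip_width: 0.0913
t 16.48 pos [ 0.4398 -0.1095  0.2168] head 122.86 tilt -1.0 j6 -2.44 w 0.0913 F [ 0.7  0.4 -0.6]
 shift mm [  16.8   79.9 -234.7]  turn about x: world heading + -72.86 => row turn 72.86
bbox [ 246  169   61   32 1730] box [[246.0, 169.0], [306.0, 169.0], [306.0, 200.0], [246.0, 200.0]]
ends [ 0.4227 -0.0813] [ 0.4591 -0.1378] centre [ 0.4409 -0.1096] heading -57.2 LxW [0.0663 0.0355]
```

View pics/w5.png

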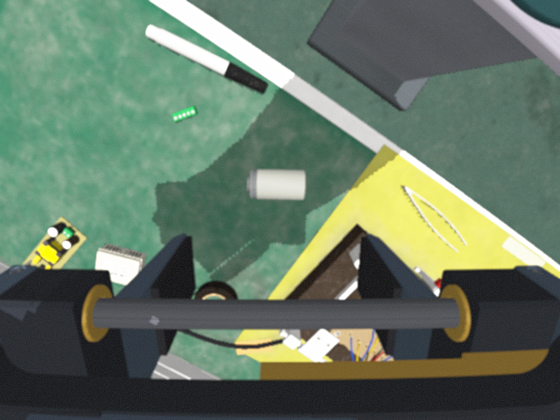

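Cell at ~(276,184), button left, already aligned with the jaws.

```bash
python3 -c "
from h import *
go([.4409,-.1096,.0062],122.8)"; python3 -m pendant '[[[0.05,0.001,-0.0005,0,0],[0.05,0,0,0,0],[0.05,0,0,0,0],[0.04,0,0,0,0],[0.012,0,0,0,0],[0.0085,0,0,0,0],[0,0,0,0,0]]]' 30;  python3 -m pendant '[[[0,0,0,0,0.2],[0,0,0,0,0.3],[0,0,0,0,0.4],[0,0,0,0,0.5],[0,0,0,0,0.5]]]' 30;python3 -m pendant '[[[-0.01,0,0,0,0.5],[-0.04,0,0,0,0.5],[-0.06,0,0,0,0.5],[-0.06,0,0,0,0.5],[-0.04,0,0,0,0.5],[0,0,0,0,0.5]]]'; python3 -c "
from h import *
c=np.array([.4696,.309]); a=np.radians(15.5); ux=np.array([np.cos(a),np.sin(a)]); uy=np.array([-ux[1],ux[0]])
p=c-ux*.0004-uy*.0182; print(p); go([*p,.215],15.4)"
```

```text
t 16.48 pos [ 0.4398 -0.1095  0.2168] head 122.86 tilt -1.0 j6 -2.44 w 0.0913 F [ 0.7  0.4 -0.6]
 shift mm [210.6  -0.9  -0.8]  turn about x: world heading + -0.06 => row turn 0.06
clock: 17.35
eef_pos: [0.4398, -0.1106, 0.0071]
eef_rot: [-0.338, 0.622, -0.338, -0.621]
ft_force: [0.0, -0.5, -0.1]
grip_width: 0.0916
clock: 17.98
eef_pos: [0.4395, -0.1105, 0.0068]
eef_rot: [-0.338, 0.621, -0.338, -0.621]
ft_force: [-1.9, 1.4, 9.0]
grip_width: 0.0629
clock: 18.73
eef_pos: [0.4407, -0.1109, 0.2197]
eef_rot: [-0.338, 0.623, -0.337, -0.619]
ft_force: [0.1, -0.2, -1.8]
grip_width: 0.063
[0.47407829 0.29135503]
t 18.73 pos [ 0.4407 -0.1109  0.2197] head 122.98 tilt -1.0 j6 -2.444 w 0.063 F [ 0.1 -0.2 -1.8]
 shift mm [   4.2 -247.   319.3]  turn about x: world heading + -107.58 => row turn 107.58
```

```bash
python3 -m pendant '[[[0,-0.0309,0.0399,0,0.5],[0,-0.0309,0.0399,0,0.5],[0,-0.0309,0.0399,0,0.5],[0,-0.0309,0.0399,0,0.5],[0,-0.0309,0.0399,0,0.5],[0,-0.0309,0.0399,0,0.5],[0,-0.0309,0.0399,0,0.5],[0,-0.0309,0.0399,0,0.5]]]';python3 -m pendant '[[[0,0,0,10.6,0.5],[0,0,0,10.6,0.5],[0,0,0,10.6,0.5],[0,0,0,10.6,0.5],[0,0,0,10.6,0.5],[0,0,0,10.6,0.5],[0,0,0,10.6,0.5],[0,0,0,10.6,0.5]]]'; python3 -m pendant '[[[0,0,0,10.6,0.5],[0,0,0,10.6,0.5],[0,0,0,1.4,0.5],[0,0,0,0,0.5],[0,0,0,0,0.5]]]'; python3 look.py w6
python3 - <<'E'
from h import *
import pickle
i=pickle.load(open("pics/w6.pkl","rb")); im=cv2.imread("pics/w6.png"); hs=cv2.cvtColor(im,cv2.COLOR_BGR2HSV)
s,T=st(); y,z,O=T[:,1],T[:,2],s["eef_pos"]
h=10.1e-3; ca=T.T@(i["xyz"]-O); print("cam",ca)
for col in(255,275,300,320):
    S=hs[215:265,col,1].astype(float); r=215+np.argmin(np.gradient(cv2.GaussianBlur(S[:,None],(0,0),1)[:,0]))
    p=T.T@(onz(i,(col,r),O[2]+h)-O)
    up=-ca[0]-h; y0=0
    for _ in range(5):
        th=np.arctan2(ca[1]-y0,up); t2=th-np.arcsin(.0165/np.hypot(ca[1]-y0,up)); e=ca[1]-up*np.tan(t2); y0+=p[1]-e
    print(col,r,"edge y",p[1],"axis y0 mm",y0*1e3)
g=im[...,1].astype(int)
for row in(265,275,280): print(g[row,325:352].tolist(),g[row,205:222].tolist())
im=im[40:310,190:360]; cv2.imwrite("pics/w6c.png",cv2.resize(im,None,fx=2.2,fy=2.2,interpolation=cv2.INTER_CUBIC))
c=np.array([.4696,.309]); a=np.radians(15.5); ux=np.array([np.cos(a),np.sin(a)]); uy=np.array([-ux[1],ux[0]])
go([*(c-ux*.0004-uy*.0175),.0733-.0101],15.5)
E
```

```text
clock: 19.73
eef_pos: [0.472, 0.2932, 0.2149]
eef_rot: [0.337, -0.621, 0.338, 0.622]
ft_force: [0.5, -0.7, -1.5]
grip_width: 0.0628
clock: 20.72
eef_pos: [0.4721, 0.2914, 0.2148]
eef_rot: [0.668, -0.229, 0.67, 0.229]
ft_force: [-0.7, -0.5, -2.2]
grip_width: 0.0628
clock: 21.35
eef_pos: [0.4727, 0.2918, 0.2161]
eef_rot: [0.7, -0.097, 0.701, 0.097]
ft_force: [-0.4, 1.1, -1.3]
grip_width: 0.0629
t 21.4 pos [0.4729 0.2918 0.2163] head 15.68 tilt -1.0 j6 0.237 w 0.0628 F [ 0.6 -0.1 -1.5]
 shift mm [  16.3 -625.3 -147.3]  turn about x: world heading + 34.32 => row turn -34.32
cam [-0.17021597  0.08203435 -0.00052799]
255 242 edge y 0.015639738147402084 axis y0 mm -2.2225894045241263
275 242 edge y 0.01564206868515936 axis y0 mm -2.220166876483489
300 243 edge y 0.015083702997647108 axis y0 mm -2.8006508567844923
320 243 edge y 0.015067667855198945 axis y0 mm -2.817323522571658
[186, 188, 188, 189, 188, 190, 186, 188, 189, 189, 188, 188, 189, 188, 174, 133, 75, 27, 18, 24, 14, 19, 27, 18, 19, 29, 21] [23, 20, 17, 23, 14, 28, 25, 25, 38, 75, 103, 118, 119, 118, 132, 140, 140]
[206, 207, 205, 207, 206, 201, 204, 205, 205, 208, 205, 204, 205, 203, 201, 174, 110, 45, 19, 10, 26, 25, 15, 24, 23, 19, 24] [21, 17, 18, 26, 24, 17, 18, 29, 67, 108, 135, 137, 132, 138, 154, 156, 156]
[206, 209, 207, 207, 209, 208, 208, 206, 205, 208, 208, 204, 208, 206, 201, 171, 112, 50, 21, 21, 26, 21, 25, 19, 21, 18, 29] [26, 17, 19, 23, 10, 23, 16, 24, 57, 103, 136, 135, 126, 134, 149, 155, 154]
t 21.4 pos [0.4729 0.2918 0.2163] head 15.68 tilt -1.0 j6 0.237 w 0.0628 F [ 0.6 -0.1 -1.5]
 shift mm [ 1.531e+02 -1.000e-01  1.100e+00]  turn about x: world heading + -0.18 => row turn 0.18
```

View pics/w6c.png

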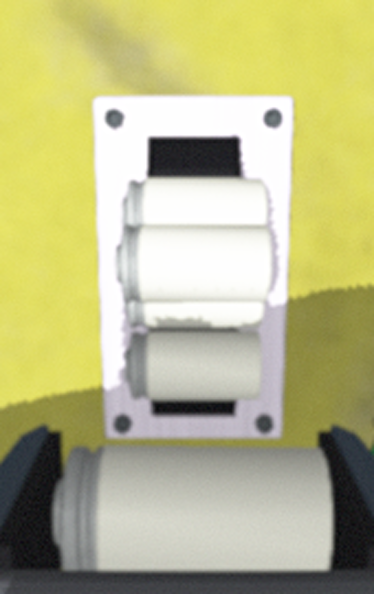

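The first placed cell lies level. The held cell sits ~2 mm toward −y in the hand. Corrections: +1.9 mm in y, +1.1 mm in z.

```bash
python3 -m pendant '[[[0.02,0.0019,0.0011,0.2,0.5],[0.04,0,0,0,0.5],[0.04,0,0,0,0.5],[0.03,0,0,0,0.5],[0.005,0,0,0,0.5],[0,0,0,0,0.5]]]'; python3 -m pendant '[[[0.004,0,0,0,0.5],[0.004,0,0,0,0.5],[0.002,0,0,0,0.5],[0,0,0,0,0.5]]]'; python3 -c "
from h import *
c=np.array([.4696,.309]); a=np.radians(15.5); ux=np.array([np.cos(a),np.sin(a)]); uy=np.array([-ux[1],ux[0]])
go([*(c-ux*.0004-uy*(.0175-.0020)),.0733-.0101],15.5)"
```

```text
clock: 22.15
eef_pos: [0.4735, 0.2941, 0.0814]
eef_rot: [0.701, -0.095, 0.701, 0.095]
ft_force: [0.8, 0.5, -1.4]
grip_width: 0.063
clock: 22.65
eef_pos: [0.4735, 0.294, 0.0714]
eef_rot: [0.701, -0.095, 0.701, 0.095]
ft_force: [0.7, 0.0, -0.7]
grip_width: 0.063
t 22.65 pos [0.4735 0.294  0.0714] head 15.37 tilt -1.0 j6 0.246 w 0.063 F [ 0.7  0.  -0.7]
 shift mm [ 8.2  0.  -0.1]  turn about x: world heading + 0.13 => row turn -0.13
```

```bash
python3 -m pendant '[[[0.002,0,0,0,0.5],[0.002,0,0,0,0.5],[0,0,0,0,0.5]]]'; python3 -m pendant '[[[0.001,0,0,0,0.5],[0,0,0,0,0.5]]]'
```

```text
clock: 23.02
eef_pos: [0.4734, 0.2939, 0.0673]
eef_rot: [0.701, -0.095, 0.701, 0.095]
ft_force: [-0.6, -0.5, -2.4]
grip_width: 0.0627
clock: 23.28
eef_pos: [0.4737, 0.2941, 0.0667]
eef_rot: [0.701, -0.094, 0.701, 0.095]
ft_force: [-0.7, 0.3, 2.0]
grip_width: 0.0627
```

```bash
python3 -m pendant '[[[0.0007,0,0,0,0.5],[0,0,0,0,0.5]]]';python3 -m pendant '[[[0.0007,0,0,0,0.5],[0,0,0,0,0.5]]]'
```

```text
clock: 23.52
eef_pos: [0.4736, 0.2942, 0.0663]
eef_rot: [0.701, -0.094, 0.701, 0.095]
ft_force: [-3.9, -0.1, 10.7]
grip_width: 0.0629
clock: 23.78
eef_pos: [0.4736, 0.2943, 0.0661]
eef_rot: [0.701, -0.094, 0.701, 0.095]
ft_force: [-6.4, -0.5, 21.2]
grip_width: 0.0629
```

Contact at z 0.066 is exactly one row (28 mm) above the first seat, with almost no lateral load. Releasing.

```bash
python3 -m pendant '[[[-0.0012,0,0,0,0.5],[0,0,0,0,0.4],[0,0,0,0,0.3]]]' 5; python3 -m pendant '[[[0,0,0,0,0.2],[0,0,0,0,0.1],[0,0,0,0,0],[0,0,0,0,0]]]' 30; python3 -m pendant '[[[-0.02,0,0,0,0],[-0.04,0,0,0,0],[-0.04,0,0,0,0],[-0.04,-0.02,0,0,0],[-0.01,-0.03,0,0,0],[0,0,0,0,0],[0,0,0,0,0]]]';python3 look.py w7;python3 ends.py w7; python3 -c "
import cv2
a=cv2.imread('pics/w7.png')[10:280,190:360]; cv2.imwrite('pics/w7c.png',cv2.resize(a,None,fx=2.2,fy=2.2,interpolation=cv2.INTER_CUBIC))"
```

```text
clock: 24.15
eef_pos: [0.4735, 0.2939, 0.0661]
eef_rot: [0.701, -0.095, 0.701, 0.095]
ft_force: [-0.1, -0.1, 0.7]
grip_width: 0.0639
clock: 24.65
eef_pos: [0.4735, 0.294, 0.0663]
eef_rot: [0.701, -0.095, 0.701, 0.095]
ft_force: [-1.1, -0.7, 0.6]
grip_width: 0.0912
clock: 25.52
eef_pos: [0.4866, 0.2459, 0.2167]
eef_rot: [0.701, -0.094, 0.701, 0.095]
ft_force: [0.2, 0.2, -0.0]
grip_width: 0.0912
t 25.57 pos [0.4864 0.2461 0.2163] head 15.38 tilt -1.0 j6 0.157 w 0.0912 F [ 0.2  0.9 -0.1]
 shift mm [  16.3 -578.4 -145. ]  turn about x: world heading + 34.62 => row turn -34.62
end sleeve edge -22.5 flat end 30.6 [207, 250, 252, 252, 249, 186, 202, 189, 207, 240, 241, 240, 240, 240, 239, 239, 239, 239, 239, 238, 238, 238, 237, 237, 236, 236, 235, 234, 234, 234, 226, 209, 251, 252, 242, 185]
mid sleeve edge -22.8 flat end 32.7 [206, 247, 251, 252, 245, 170, 145, 148, 194, 234, 234, 233, 233, 232, 231, 231, 230, 230, 229, 228, 228, 227, 227, 226, 224, 225, 224, 223, 222, 222, 221, 217, 216, 248, 248, 188]
new sleeve edge -21.9 flat end 30.9 [199, 246, 250, 251, 245, 170, 160, 165, 176, 212, 214, 214, 216, 217, 218, 218, 218, 219, 220, 221, 222, 222, 223, 223, 224, 224, 225, 225, 225, 227, 222, 193, 227, 248, 245, 186]
top sleeve edge -22.5 flat end 30.3 [193, 195, 237, 251, 247, 195, 221, 200, 223, 253, 252, 252, 252, 252, 252, 252, 252, 252, 252, 252, 252, 252, 252, 252, 252, 252, 252, 252, 252, 253, 231, 194, 250, 222, 190, 193]
new2 sleeve edge -21.6 flat end 31.5 [194, 194, 235, 249, 250, 205, 216, 201, 208, 249, 252, 252, 252, 252, 252, 252, 252, 252, 252, 252, 252, 253, 252, 252, 252, 252, 252, 252, 252, 252, 251, 185, 231, 223, 186, 187]
```

View pics/w7c.png

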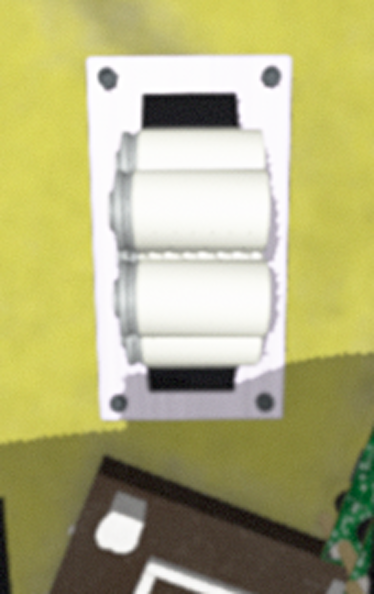

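In even light, the upper new cell is ~1.0 mm and the lower new one ~0.5 mm toward +x relative to their neighbours, with a clear gap and buttons aligned. I'll give the upper one the same gentle levelling nudge.

```bash
python3 -m pendant '[[[0,0.05,-0.0013,0,0],[0.04,0,0,0,0],[0.05,0,0,0,0],[0.04,0,0,0,0],[0.019,0,0,0,0],[0,0,0,0,0.1],[0,0,0,0,0.2],[0,0,0,0,0.25]]]' 5; python3 -m pendant '[[[0,0,0,0,0.28],[0,0,0,0,0.31],[0,0,0,0,0.34],[0,0,0,0,0.4]]]' 5;  python3 -m pendant '[[[0,0,0,0,0.28],[0,0,0,0,0.2],[0,0,0,0,0.1],[0,0,0,0,0],[0,0,0,0,0]]]' 5; python3 -m pendant '[[[-0.02,0,0,0,0],[-0.04,0,0,0,0],[-0.04,0,0,0,0],[-0.04,-0.02,0,0,0],[-0.01,-0.03,0,0,0],[0,0,0,0,0],[0,0,0,0,0]]]';python3 look.py w8;python3 ends.py w8 | cut -c1-45; python3 -c "
import cv2
a=cv2.imread('pics/w8.png')[10:280,190:360]; cv2.imwrite('pics/w8c.png',cv2.resize(a,None,fx=2.2,fy=2.2,interpolation=cv2.INTER_CUBIC))"
```

```text
clock: 26.58
eef_pos: [0.473, 0.2941, 0.0686]
eef_rot: [0.701, -0.094, 0.7, 0.095]
ft_force: [0.2, -0.6, -0.0]
grip_width: 0.0693
clock: 27.08
eef_pos: [0.4728, 0.2939, 0.0678]
eef_rot: [0.701, -0.094, 0.7, 0.095]
ft_force: [1.2, 0.6, 6.1]
grip_width: 0.0628
clock: 27.7
eef_pos: [0.4722, 0.2936, 0.0672]
eef_rot: [0.701, -0.095, 0.701, 0.095]
ft_force: [1.0, 0.4, -0.4]
grip_width: 0.0912
clock: 28.58
eef_pos: [0.4854, 0.2456, 0.2178]
eef_rot: [0.701, -0.094, 0.701, 0.095]
ft_force: [1.1, 0.6, 0.3]
grip_width: 0.0915
t 28.62 pos [0.4852 0.2458 0.2173] head 15.38 tilt -1.0 j6 0.157 w 0.0917 F [-0.3  0.6  0.1]
 shift mm [  17.3 -578.4 -143.7]  turn about x: world heading + 34.62 => row turn -34.62
end sleeve edge -22.5 flat end 30.3 [210, 252
mid sleeve edge -23.7 flat end 31.8 [205, 249
new sleeve edge -23.1 flat end 30.9 [211, 246
top sleeve edge -22.8 flat end 30.3 [193, 191
new2 sleeve edge -22.5 flat end 30.6 [192, 19
```

View pics/w8c.png

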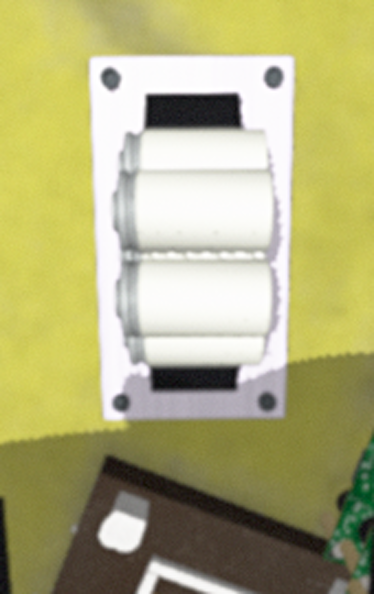

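All four visible cells now agree within ~0.5 mm, the buttons all point the same way, and the gripper is clear. Handing in.

```bash
python3 -c "
from h import *
print(bot.sign_off())"
```

```text
the job is handed in; nothing more can be done
None
```

I laid one loose cell in the empty end groove, then saddled the other in the gap beside the upper cell. I held both by the ends, with buttons facing the same way as the rest. I handed in at about 28.7 s, with the gripper open and clear.

- **Placing:** I saw no sign of a drop. Wrist force peaked at about 34 N, when the first cell seated. The second cell made contact 28 mm higher than the first, which is exactly one row up.
- **Levelling:** both new cells first sat 1–2 mm too far along the cell axis. I closed the jaws gently on each to slide it back.
- **Last picture:** the ends of the two new cells and the two visible original cells agree to about 0.5 mm. The exception is the white sleeve edge of the new groove cell, which read 0.3–0.6 mm off its neighbours.
- **Not confirmed:** the middle bottom cell is now mostly hidden under the upper row. Its raw edge readings shifted by about 0.9 mm, most likely because the measuring line now falls on the new upper cell. I could see it only through the gap, where it looked unmoved to about 1 mm, so I couldn't check it more finely.

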